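# Polarimeter tube: roll the filling neck up, hover it over the cradles

## Task

Roll the polarimeter sample tube along the bench until its filling neck points straight up, and do not lift it before that, so that any air bubble gathers in the neck and not in the light path. Then carry it, neck up, over the row of bottles without disturbing them, and bring it down level between the two housings of the polarimeter until it hovers lined up with the two V cradles, its caps about 15 mm above the place where they will rest, without anything touching the polarimeter. Finish there still holding the tube: its end windows get a last wipe before it is lowered.

Things in the scene. Friction and masses are not known exactly. Their poses are not given: they have to be found in the camera images.
- tube_center (a point): centre of the glass sample tube, on its axis, 17 mm above the bench when it lies there. Axes: y along the tube, x outwards along the neck. The tube is 140 mm long: a clear barrel 20 mm thick, with a black knurled round cap at each end, 18 mm long and 34 mm in diameter, and a small 26 mm collar inside each cap; 98 mm of bare barrel between the collars. About 0.13 kg.
- neck_top (a point): top of the filling neck's dark stopper. The neck is a short glass spout, 14 mm wide at most, in the middle of the barrel, closed by the stopper; it stands out sideways to 26.5 mm from the tube's axis. At the start it lies level, pointing to any side.
- sample_tube: the same tube, same origin and axes as tube_center. It rolls on its caps without sliding, with some rolling resistance, so that after a slow push it stays where it is left, neck up too. Pushed level at the barrel from the neck's side it rolls away and the neck is up after a quarter turn (27 mm). Rolled the other way the neck strikes the bench.
- cradle_seat (a point): where tube_center will be when the tube lies in the two V cradles: 66 mm above the bench, mid-way between the housings. Axes: y along the light beam (the tube goes along it, either way round), x away from the front, z up. The V tops reach to 6 mm below this point. The housings face each other 156 mm apart (8 mm free at each end of the tube); their tops are 30 mm above it.
- polarimeter: the bench polarimeter, fixed; origin on the bench under its centre, axes as cradle_seat. Grey base 106 mm by 272 mm (along y), 20 mm high; at each end a white housing, 96 mm wide, top 96 mm above the bench; between them two aluminium V cradles, 14 mm thick, 108 mm clear between them and open in the middle.
- blue_cap_bottle: glass bottle with blue screw cap, 69 mm in diameter, 150 mm high, loose; origin at the centre of its underside. One of the row of three between tube and polarimeter; the three may stand in any order.
- white_bottle: white plastic bottle with black cap, 66 mm in diameter, 143 mm high, loose; origin at the centre of its underside
- small_white_bottle: smaller white plastic bottle with black cap, 58 mm in diameter, 125 mm high, loose; origin at the centre of its underside

How it is judged:
By the outcome, as a careful person would: the job done as asked, in the order asked, and still so for the second after the job is handed in, while the arm keeps its last pose, push and grip.
It also fails if it takes over 64 s, if anything falls off the work surface, if the arm or the gripper's body presses on something with over 40 N, if the wrist force passes 120 N, or if a joint passes its speed limit or range.

## Robot

A 6-joint arm with a two-finger parallel gripper is mounted at the origin on a cart in front of the work surface, level with it; the furniture and walls round the work are solid. World frame = base frame: x ahead of the robot, y to its left, z up, the work surface at z = 0. Lengths are in m, angles in rad, forces in N, time in s.
With the tool pointing down it reaches from about 0.375 to 0.9 m from the base axis. Payload 3.1 kg.
Tool frame: the origin (TCP) lies between the finger pads; the fingertips stand 8 mm ahead of it and the grasp point (between the pads) lies 11 mm behind it (manip.tip_extent is the distance from the TCP to the fingertips, in m); z points along the fingers, x is the direction in which the jaws open and shut, and the axes are right-handed (so a half turn about z gives the same grasp; the last joint's range is limited). The gripper opens to 85 mm and grips with 20 to 120 N. Pads are 22 mm wide; open, the fingers measure 114 mm over their backs; the gripper's body (76 mm by 85 mm) begins 54 mm behind the grasp point. The pads swing forward as they close: fully open they stand 13 mm farther back than shut.
Start: joints at [-1.397, 0.527, 1.433, -0, 1.181, -0.178], TCP at [0.215, -0.587, 0.239] pointing down, gripper open.
Joint ranges: [-3.08, 3.08], [-0.75, 2.2], [0.22, 2.44], [-1.43, 4.57], [0, 2.65], [-2.85, 2.85]. Speed limits (rad/s): [2.79, 2.79, 3.14, 3.14, 3.14, 3.14].

## Interface

Orientations are given as a unit quaternion [x, y, z, w].
In Python, from station import manip gives the robot as it stands.
- The arm moves only by the tool move_arm, never from a script. Its argument "deltas" is a list that holds one entry, the list of rows, each a list of 4 numbers: the shift along the tool's x, y, z in m, then the turn about the tool's z in degrees. A call has 1 to 20 rows; each row is the pose to reach, as a shift and turn from the pose measured when the call began, along the tool's axes at that moment; what a row does not reach only later rows make up. A row lasts 1/12 s, in which the tool goes at most 41.7 mm and 7.16 degrees, less where a joint would pass 70% of its speed; a pose out of reach is approached as far as the arm can. A call with a gripper value outside its range is refused whole. "gripper" is the opening, from 0 (shut) to 1 (fully open), set as the call begins (left out, the last holds). The fingers move at their own pace and stop on an object; "squeeze" is the grip in N (left out, the last holds). Time passes only in rows, so rows that repeat a pose let the fingers close. It gives the time, the measured TCP pose, the force and the opening at its end, in the units of the state.
- manip.sense(): the state, without advancing time (a new reading comes with each control period).
- manip.snapshot(name): name is "scene" or "top"; returns a dict with "img" (420x560x3 uint8, red, green, blue), "vertical_fov" (degrees; the focal length in pixels is half the picture's height over the tangent of half this angle, whatever the lens; pixels are square), "cx", "cy" (the principal point, pixels), "D" ([k1, k2, p1, p2, k3] as OpenCV has them; the pictures are not rectified), "origin" and "orientation" of the camera in the world. Camera axes: x right, y down, z forward; pixel columns grow to the right and rows downward; lengths in m; the calibration is good to about 2 mm. A picture is of the moment at which its call begins. There is no depth.
- manip.sign_off(): hands the job in, once; it reports no verdict.
The state is a dict: "t": time; "q": joint angles; "qd": joint speeds; "tau": joint torques, N m; "tcp_pos": TCP position; "tool_rot": TCP orientation; "force": force on the tool from outside, world axes, zero at the start; "ft_torque": the same for the moment, N m; "finger_gap": opening from 0.0 (shut) to 1.0 (fully open).
Only numpy, scipy, OpenCV 4.12 (cv2) and the standard library are available. Lean on these libraries where they do the work, as an engineer would, in place of code of your own. Each camera call takes 0.05 s, during which the arm holds its last target.

## Working session

There is one attempt and no reset: what is moved stays moved. The work goes in short steps, Python scripts to look and compute and a tool call to move; the robot and the scene stay as the last step left them, time stands still between calls to the robot, and variables do not carry over. Pictures are saved under pics/ and viewed, and the job is handed in when it is done.

Besides the shell and the picture viewer there is one more tool, called after "Call:" as a command line: name --argument value ..., lists and objects as JSON in quotes. move_arm: Moves the arm, as the interface text tells. Its arguments: {"type":"object","properties":{"deltas":{"type":"array"},"gripper":{"type":"number"},"squeeze":{"type":"number"}},"required":["deltas"]}

```bash
ls; mkdir -p pics
cat > h.py <<'E'
import numpy as np, cv2
from station import manip
from scipy.spatial.transform import Rotation as R
def snap(n,fn):
    s=manip.snapshot(n); cv2.imwrite(fn,cv2.cvtColor(s['img'],cv2.COLOR_RGB2BGR)); return s
def K(s):
    h=s['img'].shape[0]; f=h/2/np.tan(np.radians(s['vertical_fov'])/2)
    return np.array([[f,0,s['cx']],[0,f,s['cy']],[0,0,1.]])
def ray(s,uv):
    p=cv2.undistortPoints(np.array(uv,float).reshape(-1,1,2),K(s),np.array(s['D'],float)).reshape(-1,2)
    d=np.c_[p,np.ones(len(p))]
    return np.array(s['origin']),R.from_quat(s['orientation']).apply(d)
def plane(s,uv,z):
    o,d=ray(s,uv); return o+d*((z-o[2])/d[:,2])[:,None]
def proj(s,P):
    P=np.atleast_2d(np.array(P,float)); r=R.from_quat(s['orientation']).inv()
    c=r.apply(P-np.array(s['origin'])); return cv2.projectPoints(c.reshape(-1,1,3),np.zeros(3),np.zeros(3),K(s),np.array(s['D'],float))[0].reshape(-1,2)
E
python3 - <<'E'
from h import *
import pickle
for n in ('scene','top'):
    s=snap(n,f'pics/{n}0.png'); pickle.dump(s,open(n+'0.pkl','wb'))
    print(n,s['vertical_fov'],s['cx'],s['cy'],s['D'],s['origin'],s['orientation'])
print(manip.sense())
E
```

```text
pics
scene 50.69595962855395 278.6622772647377 203.48690850828174 [0.02642814 0.         0.         0.         0.        ] [-0.02835177  0.44095643  0.80411127] [-0.4116054   0.83648535 -0.32598891  0.15685814]
top 44.09113748477399 279.59593575072796 211.8252553517379 [-0.13785926  0.          0.          0.          0.        ] [0.16540523 0.13029501 1.29847874] [-0.56664222  0.81196208 -0.11364549  0.08196871]
{'t': 0.1, 'q': array([-1.39750438e+00,  5.28387190e-01,  1.43376826e+00, -2.25507676e-06,
        1.18140914e+00, -1.78469100e-01]), 'qd': array([ 0.00021491, -0.00011345, -0.00214395, -0.00182049, -0.00111373,
       -0.00061726]), 'tau': array([ 4.43600438e-04, -4.43304420e+01, -1.78586644e+01, -1.74481825e-04,
        3.92422633e-03,  3.24300049e-05]), 'tcp_pos': array([ 0.21528004, -0.58608519,  0.23842475]), 'tool_rot': array([ 8.19924099e-01, -5.72471396e-01, -6.96117220e-04, -6.98252036e-04]), 'force': array([-0.99070342,  0.16407252, -0.53808096]), 'ft_torque': array([-0.0433439 , -0.05037442,  0.02920524]), 'finger_gap': 0.9950306567152862}
```

View pics/scene0.png

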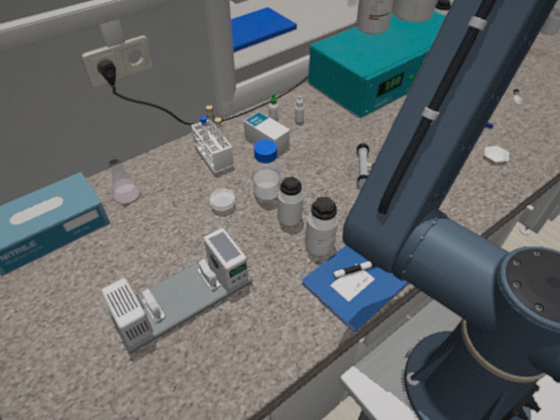

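View pics/top0.png

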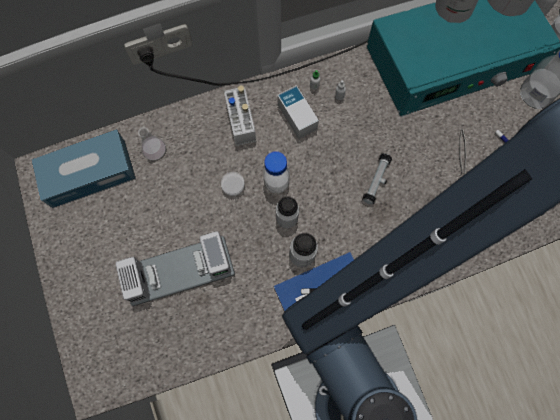

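The top view shows the tube at about (377,180), with its caps at (386,160) and (369,198). The bottles stand in a row at (276,170), (287,210) and (304,250), and the polarimeter is at about (172,268). I'll zoom in next.

Run:
```python
import cv2
a=cv2.imread('pics/top0.png'); b=cv2.imread('pics/scene0.png')
cv2.imwrite('pics/z1.png',cv2.resize(a[140:220,330:430],None,fx=7,fy=7,interpolation=cv2.INTER_CUBIC))
cv2.imwrite('pics/z2.png',cv2.resize(a[220:320,100:250],None,fx=5,fy=5,interpolation=cv2.INTER_CUBIC))
cv2.imwrite('pics/z3.png',cv2.resize(b[130:210,330:400],None,fx=7,fy=7,interpolation=cv2.INTER_CUBIC))
cv2.imwrite('pics/z4.png',cv2.resize(b[220:360,95:265],None,fx=4,fy=4,interpolation=cv2.INTER_CUBIC))
```

```text
(no output)
```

View pics/z1.png

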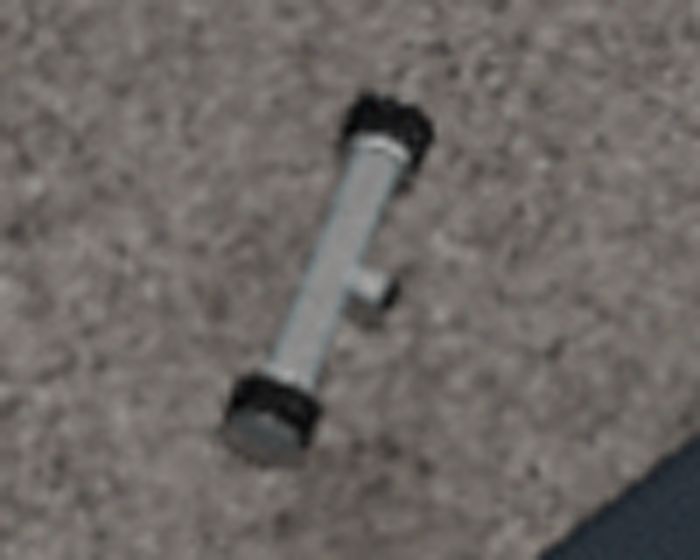

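View pics/z2.png

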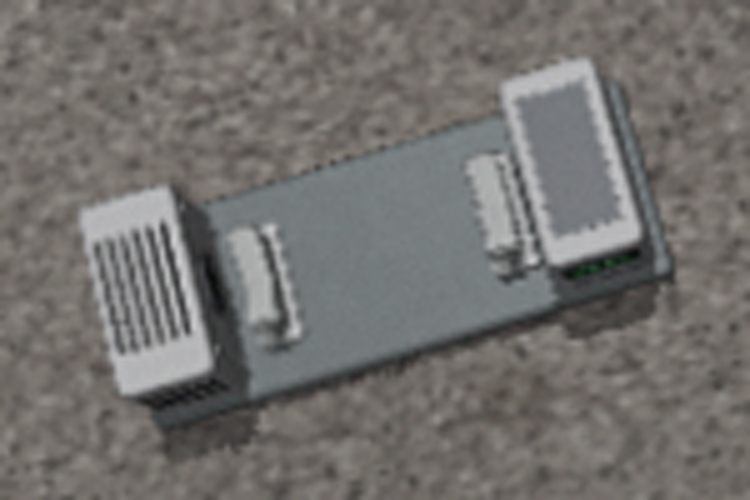

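View pics/z3.png

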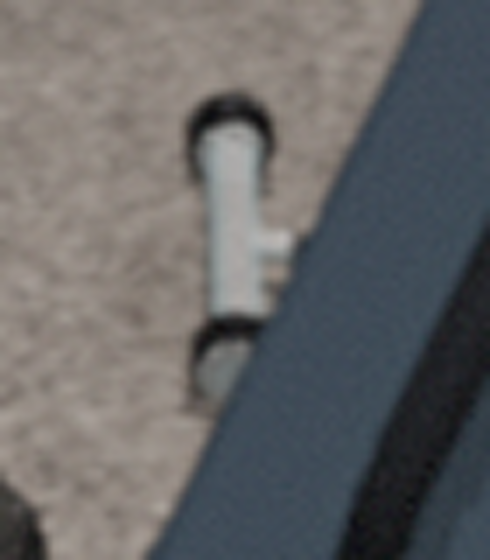

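View pics/z4.png

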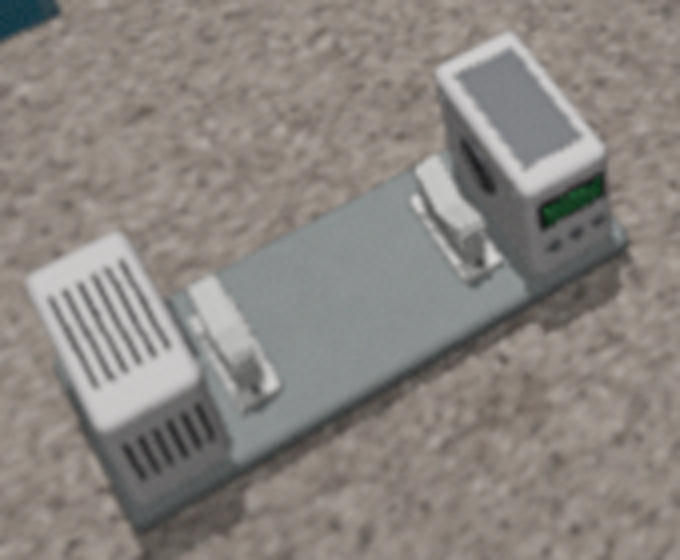

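```bash
cat > m.py <<'E'
from h import *
import pickle
T=pickle.load(open('top0.pkl','rb'));S=pickle.load(open('scene0.pkl','rb'))
np.set_printoptions(precision=4,suppress=True)
def z(p,x0,y0,f): return (np.array(p,float)+.5)/f-.5+[x0,y0]
E
python3 - <<'E'
from m import *
# tube: axis via barrel midline
for nm,p in (('up',(379,152)),('lo',(293,375)),('neckmid',(372,285)),('necktip',(392,290))):
    print('T',nm,plane(T,z(p,330,140,7),.017))
for nm,p in (('up',(234,135)),('lo',(238,305)),('neckmid',(275,243))):
    print('S',nm,plane(S,z(p,330,130,7),.017))
def mk(s,nm):
  pass
# polarimeter housing tops 
L=[(82,210),(167,186),(217,388),(122,400)];Rr=[(501,86),(590,57),(642,247),(555,270)]
print('T L',plane(T,z(L,100,220,5),.096));print('T R',plane(T,z(Rr,100,220,5),.096))
L=[(27,278),(122,232),(203,385),(106,435)];Rr=[(436,70),(515,33),(608,150),(524,194)]
print('S L',plane(S,z(L,95,220,4),.096));print('S R',plane(S,z(Rr,95,220,4),.096))
print('T base', plane(T,z([(672,272),(165,428)],100,220,5),.02))
print('S base', plane(S,z([(628,243),(140,525)],95,220,4),.02))
E
```

```text
T up [[ 0.5505 -0.3004  0.017 ]]
T lo [[ 0.4796 -0.2343  0.017 ]]
T neckmid [[ 0.5021 -0.2764  0.017 ]]
T necktip [[ 0.4976 -0.2827  0.017 ]]
S up [[ 0.5573 -0.3072  0.017 ]]
S lo [[ 0.4885 -0.2405  0.017 ]]
S neckmid [[ 0.504  -0.2754  0.017 ]]
T L [[0.5121 0.4247 0.096 ]
 [0.5092 0.3823 0.096 ]
 [0.4086 0.3867 0.096 ]
 [0.4183 0.4312 0.096 ]]
T R [[0.5008 0.216  0.096 ]
 [0.4996 0.1713 0.096 ]
 [0.4039 0.1773 0.096 ]
 [0.4076 0.2193 0.096 ]]
S L [[0.51   0.4285 0.096 ]
 [0.5067 0.384  0.096 ]
 [0.4119 0.3895 0.096 ]
 [0.4157 0.4326 0.096 ]]
S R [[0.5001 0.2183 0.096 ]
 [0.4961 0.1736 0.096 ]
 [0.4068 0.1778 0.096 ]
 [0.4102 0.2241 0.096 ]]
T base [[0.4019 0.1703 0.02  ]
 [0.4136 0.4335 0.02  ]]
S base [[0.3992 0.1749 0.02  ]
 [0.4125 0.438  0.02  ]]
```

Run:
```python
from m import *
print('T',plane(T,[276,161],.150),plane(T,[287.5,205],.125),plane(T,[287.5,205],.143),plane(T,[304.5,244],.143))
print('S',plane(S,[265.5,147],.150),plane(S,[290.5,183],.125),plane(S,[290.5,183],.143),plane(S,[323,206],.143))
st=manip.sense(); print(R.from_quat(st['tool_rot']).as_matrix())
```

```text
T [[ 0.5994 -0.0145  0.15  ]] [[ 0.4946 -0.005   0.125 ]] [[ 0.4896 -0.0029  0.143 ]] [[ 0.3891 -0.0069  0.143 ]]
S [[ 0.5968 -0.0101  0.15  ]] [[0.4919 0.0009 0.125 ]] [[0.4781 0.0126 0.143 ]] [[0.3874 0.0016 0.143 ]]
[[ 0.3446 -0.9388 -0.0003]
 [-0.9388 -0.3446  0.0019]
 [-0.0019 -0.0003 -1.    ]]
```

Run:
```python
import cv2
a=cv2.imread('pics/top0.png'); b=cv2.imread('pics/scene0.png')
A=cv2.resize(a[145:275,255:335],None,fx=4.5,fy=4.5,interpolation=cv2.INTER_CUBIC)
B=cv2.resize(b[135:265,245:345],None,fx=4.2,fy=4.5,interpolation=cv2.INTER_CUBIC)
cv2.imwrite('pics/z5.png',cv2.hconcat([A,B]))
```

```text
(no output)
```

View pics/z5.png

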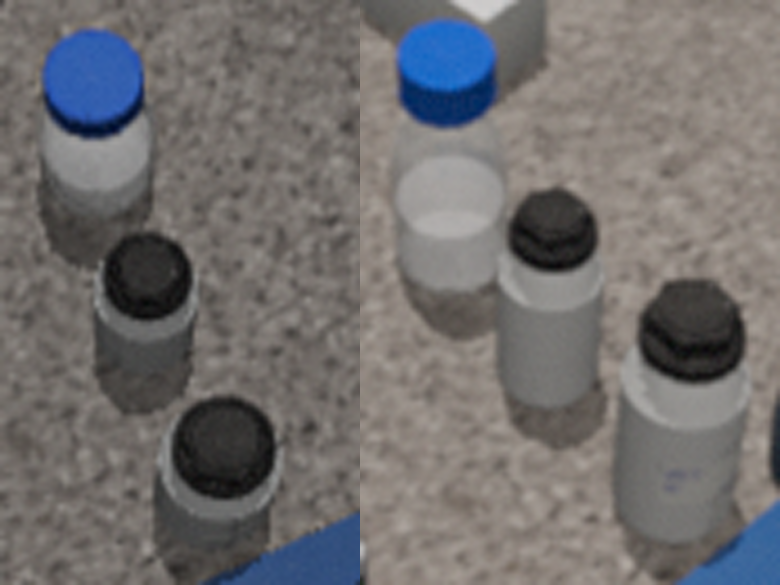

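The tube centre is at about (0.513, -0.265). Its axis yaw is about -43.6°, and the neck points to (-0.69, -0.72). The small bottle is the middle one of the row. First I move to hover on the neck side, with the jaw axis along the tube and the gripper half open.

Call:
move_arm --deltas '[[[-0.012,-0.023,0,-2],[-0.026,-0.05,0,-4],[-0.04,-0.078,0,-6],[-0.053,-0.105,0,-8],[-0.067,-0.131,0,-10],[-0.08,-0.157,0,-12],[-0.094,-0.183,0,-14],[-0.107,-0.209,0,-16],[-0.12,-0.235,0,-18],[-0.134,-0.262,0,-20],[-0.147,-0.288,0,-22],[-0.161,-0.315,0,-24],[-0.17,-0.335,0,-25.5],[-0.176,-0.345,0,-26.2],[-0.1785,-0.349,0,-26.2],[-0.1785,-0.349,0,-26.2],[-0.1785,-0.349,0,-26.2]]]' --gripper 0.5

```text
t: 1.52
tcp_pos: [0.4808, -0.2989, 0.2387]
tool_rot: [0.928, -0.372, -0.001, -0.001]
force: [0.5, -0.9, -0.6]
finger_gap: 0.497
```

Run:
```python
from m import *
import pickle
for n in ('scene','top'):
    s=snap(n,f'pics/{n}1.png'); pickle.dump(s,open(n+'1.pkl','wb'))
st=manip.sense(); print(st['t'],st['tcp_pos'],st['finger_gap'],R.from_quat(st['tool_rot']).as_matrix())
a=cv2.imread('pics/top1.png')[120:250,310:470]; b=cv2.imread('pics/scene1.png')[110:240,290:450]
cv2.imwrite('pics/z6.png',cv2.resize(cv2.hconcat([a,b]),None,fx=2.5,fy=2.5,interpolation=cv2.INTER_CUBIC))
```

```text
1.6167 [ 0.4806 -0.2993  0.2388] 0.49602274809049124 [[ 0.7224 -0.6914 -0.0008]
 [-0.6914 -0.7224  0.0017]
 [-0.0018 -0.0007 -1.    ]]
```

View pics/z6.png

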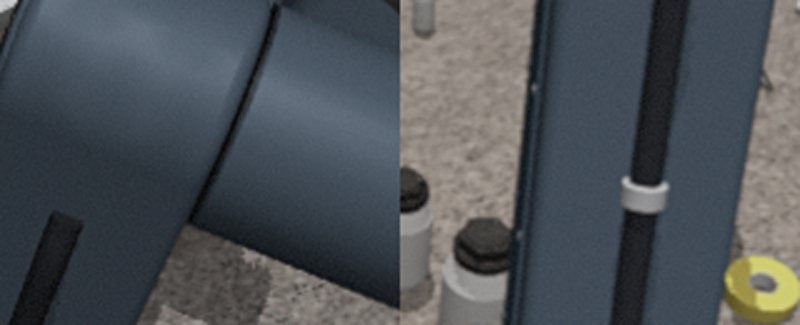

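Both views of the tube are blocked by the arm here. I'll check the full pictures for the newly visible yellow ring and for anything else near the gripper.

View pics/scene1.png

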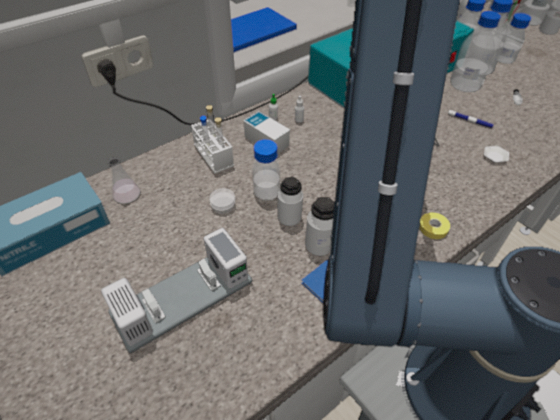

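View pics/top1.png

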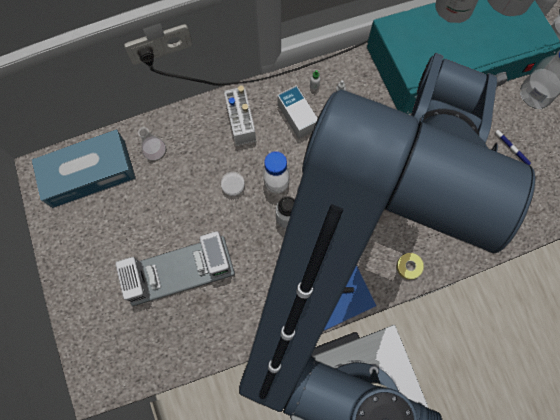

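Run:
```python
from m import *
print(plane(S,[435,224],0.01))
```

```text
[[ 0.2704 -0.2561  0.01  ]]
```

Call:
move_arm --deltas '[[[0,0,0.02,0],[0,0,0.05,0],[0,0,0.08,0],[0,0,0.11,0],[0,0,0.14,0],[0,0,0.165,0],[0,0,0.185,0],[0,0,0.2,0],[0,0,0.21,0],[0,0,0.218,0],[0,0,0.224,0],[0,0,0.227,0],[0,0,0.2275,0],[0,0,0.2275,0]]]'

```text
t: 2.78
tcp_pos: [0.4807, -0.2993, 0.0118]
tool_rot: [0.928, -0.373, -0.0, -0.0]
force: [0.2, 0.4, -0.4]
finger_gap: 0.499
```

Run:
```python
from m import *
for n in ('scene','top'): snap(n,f'pics/{n}2.png')
st=manip.sense(); print(st['t'],st['tcp_pos'],st['force'])
a=cv2.imread('pics/top2.png')[100:260,290:470]; b=cv2.imread('pics/scene2.png')[100:260,290:450]
cv2.imwrite('pics/z7.png',cv2.resize(cv2.hconcat([a,b]),None,fx=2.3,fy=2.3,interpolation=cv2.INTER_CUBIC))
```

```text
2.8833 [ 0.4809 -0.2993  0.012 ] [ 0.3009 -0.7369  0.1358]
```

View pics/z7.png

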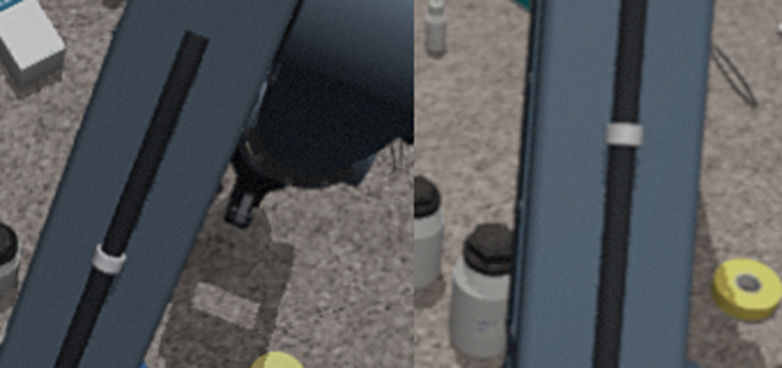

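Call:
move_arm --deltas '[[[0,-0.004,0,0],[0,-0.008,0,0],[0,-0.012,0,0],[0,-0.016,0,0],[0,-0.019,0,0],[0,-0.0215,0,0],[0,-0.0235,0,0],[0,-0.0255,0,0],[0,-0.0275,0,0],[0,-0.0295,0,0],[0,-0.0315,0,0],[0,-0.0335,0,0],[0,-0.0355,0,0],[0,-0.0375,0,0],[0,-0.0395,0,0],[0,-0.0415,0,0],[0,-0.043,0,0],[0,-0.0445,0,0],[0,-0.0455,0,0],[0,-0.046,0,0]]]'

```text
t: 4.55
tcp_pos: [0.5128, -0.2659, 0.0121]
tool_rot: [0.928, -0.372, 0.0, -0.0]
force: [0.1, 0.7, 0.2]
finger_gap: 0.502
```

Call:
move_arm --deltas '[[[0,0,0,0],[0,0.002,0,0],[0,0.006,0,0],[0,0.012,0,0],[0,0.02,0,0],[0,0.03,-0.01,0],[0,0.04,-0.03,0],[0,0.05,-0.06,0],[0,0.06,-0.09,0],[0,0.075,-0.12,0],[0,0.095,-0.15,0],[0,0.12,-0.17,0],[0,0.15,-0.19,0],[0,0.175,-0.2,0],[0,0.19,-0.2,0],[0,0.2,-0.2,0],[0,0.2,-0.2,0]]]'

```text
t: 5.97
tcp_pos: [0.3725, -0.4122, 0.2125]
tool_rot: [0.927, -0.374, 0.0, 0.0]
force: [-0.1, 1.3, 0.1]
finger_gap: 0.5
```

```bash
cat > look.py <<'E'
from m import *
import sys,pickle
k=sys.argv[1]; c=list(map(int,sys.argv[2:6])); 
for n in ('scene','top'):
    s=snap(n,f'pics/{n}{k}.png'); pickle.dump(s,open(n+k+'.pkl','wb'))
st=manip.sense(); print(st['t'],st['tcp_pos'],st['force'],st['finger_gap'])
w=90
f=4.4
a=cv2.imread(f'pics/top{k}.png')[c[1]:c[1]+w,c[0]:c[0]+w]; b=cv2.imread(f'pics/scene{k}.png')[c[3]:c[3]+w,c[2]:c[2]+w]
cv2.imwrite(f'pics/zz{k}.png',cv2.resize(cv2.hconcat([a,b]),None,fx=f,fy=f,interpolation=cv2.INTER_CUBIC))
E
python3 look.py 3 325 135 320 120
```

```text
6.0667 [ 0.3739 -0.4101  0.2116] [0.0289 0.0505 1.0471] 0.4970399540109341
```

View pics/zz3.png

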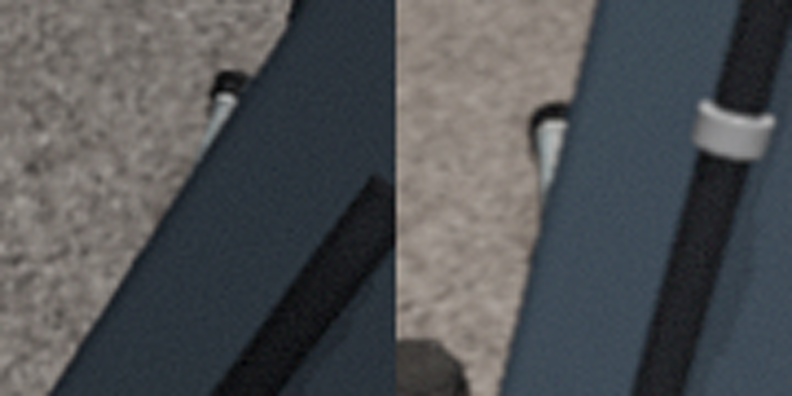

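Call:
move_arm --deltas '[[[0,0.03,0,0],[0,0.065,0,0],[0,0.1,0,0],[0,0.135,0,0],[0,0.17,0,0],[0,0.2,0,0],[0,0.225,0,0],[0,0.24,0,0],[0,0.24,0,0]]]'

```text
t: 6.82
tcp_pos: [0.2065, -0.5849, 0.2106]
tool_rot: [0.927, -0.374, -0.001, -0.001]
force: [-0.2, -0.5, -0.3]
finger_gap: 0.504
```

```bash
python3 look.py 4 325 135 320 120
```

```text
6.9167 [ 0.2086 -0.582   0.2106] [ 0.3494  0.0878 -0.2864] 0.5010184155926136
```

View pics/zz4.png

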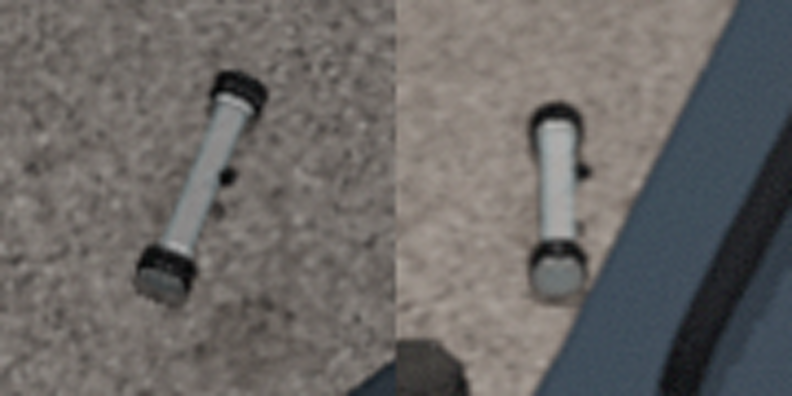

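The tube rolled cleanly and the stopper, at top px ~(376.6,174.8), has come most of the way up. Next I triangulate the stopper and the axis.

```bash
cat > tri.py <<'E'
from m import *
def tri(T,a,S,b):
    o1,d1=ray(T,a);o2,d2=ray(S,b);d1=d1[0]/np.linalg.norm(d1);d2=d2[0]/np.linalg.norm(d2)
    A=np.c_[d1,-d2];k=np.linalg.lstsq(A,o2-o1,rcond=None)[0]
    p,q=o1+k[0]*d1,o2+k[1]*d2; return (p+q)/2,np.linalg.norm(p-q)
E
python3 - <<'E'
from tri import *
for n,c,w in (('top',(325,135),0),('scene',(320,120),1)):
    s=pickle.load(open(n+'4.pkl','rb'));im=s['img'][c[1]:c[1]+75,c[0]:c[0]+(75 if not w else 55)]
    g=cv2.cvtColor(im,cv2.COLOR_RGB2GRAY)
    m=(g<55).astype(np.uint8)
    nn,l,st,ce=cv2.connectedComponentsWithStats(m)
    for i in range(1,nn):
        if st[i,4]>3: print(n,ce[i]+c,st[i])
E
```

```text
top [379.4714 154.7143] [48 16 13 11 70]
top [376.25   174.5833] [50 38  4  4 12]
top [362.9701 194.7463] [31 56 14 11 67]
scene [355.9394 145.697 ] [31 24 11  6 33]
scene [362.  158.5] [41 38  3  2  6]
scene [356.1818 176.6667] [31 55 12  6 33]
```

Run:
```python
import cv2
a=cv2.imread('pics/top4.png')[145:205,350:392]; b=cv2.imread('pics/scene4.png')[138:193,346:384]
f=10
A=cv2.resize(a,(390,557),interpolation=cv2.INTER_CUBIC);B=cv2.resize(b,(385,557),interpolation=cv2.INTER_CUBIC)
cv2.imwrite('pics/z8.png',cv2.hconcat([A,B]))
```

```text
(no output)
```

View pics/z8.png

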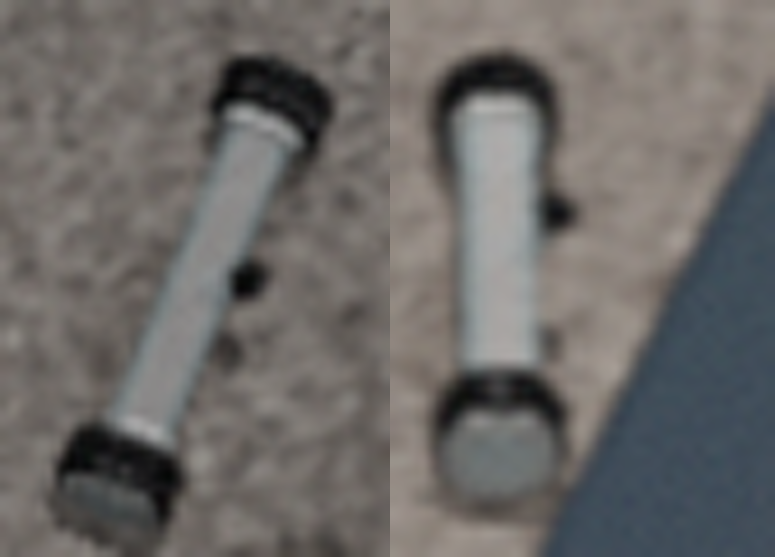

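Run:
```python
from tri import *
fT=390/42; fS=557/55
t=lambda x,y:np.array([[x/fT-.5+350+.5/fT,y/fT-.5+145]]); s=lambda x,y:np.array([[(x-390)/fS-.5+346,y/fS-.5+138]])
for nm,a,b,f,C in (('T',t(258,130),t(147,415),t,T),('S',s(500,110),s(500,360),s,S)):
    A=plane(C,a,.017)[0];B=plane(C,b,.017)[0];u=(A-B)/np.linalg.norm(A-B)
    n=np.cross(u,[0,0,1]); n*= np.sign(n@[-1,-1,0]); print(nm,A,B,u,np.degrees(np.arctan2(u[1],u[0])),'n offset',n[:2]@A[:2],n)
    nx=f(247,281) if nm=='T' else f(559,213)
    for r in (0.024,):
      o,d=ray(C,nx);d=d[0]
      # intersect ray in cross-section: component along n & z ; solve |p|=r
      pn=lambda k:np.array([n@(o+k*d-A),(o+k*d)[2]-.017])
      k=np.linspace((.06-o[2])/d[2],(.0-o[2])/d[2],6001);P=np.array([pn(x) for x in k]);rr=np.hypot(*P.T)
      i=np.where(np.diff(np.sign(rr-r)))[0]
      for j in i: print('  ',P[j],'angle above level',np.degrees(np.arctan2(P[j][1],P[j][0])),'along',u@(o+k[j]*d-B), o+k[j]*d)
print(tri(T,t(247,281),S,s(559,213)))
```

```text
T [ 0.5636 -0.2875  0.017 ] [ 0.4951 -0.2236  0.017 ] [ 0.7316 -0.6818  0.    ] -42.98235250438256 n offset -0.17395347958810722 [-0.6818 -0.7316  0.    ]
   [0.0118 0.0209] angle above level 60.482486674844885 along 0.04025503300104466 [ 0.5165 -0.2597  0.0379]
S [ 0.5697 -0.2943  0.017 ] [ 0.5   -0.226  0.017] [ 0.714  -0.7001  0.    ] -44.43836859438433 n offset -0.18870443661014868 [-0.7001 -0.714   0.    ]
   [0.0121 0.0207] angle above level 59.63697493857026 along 0.03417428825282643 [ 0.516  -0.2586  0.0377]
   [ 0.0178 -0.0161] angle above level -42.05090872964777 along 0.07633164904929687 [ 0.5421 -0.2922  0.0009]
(array([ 0.517 , -0.2602,  0.0361]), np.float64(0.00019586295992321434))
```

Both views agree: the neck is about 60° above level and the tube centre is at (0.5247, -0.2507). It needs about 8.9 mm more roll, so I'll repeat the push that much further.

```bash
cat > go.py <<'E'
from m import *
import sys
# go x y z yaw(of tool x deg)
x,y,zz,yaw=map(float,sys.argv[1:5])
st=manip.sense();M=R.from_quat(st['tool_rot']).as_matrix()
d=M.T@(np.array([x,y,zz])-st['tcp_pos']); cur=np.degrees(np.arctan2(M[1,0],M[0,0]))
print('delta',d,'turn',-((yaw-cur+180)%360-180),'cur',st['tcp_pos'],cur,'q',st['q'],'gap',st['finger_gap'],'F',st['force'])
E
python3 go.py 0.488 -0.292 0.1 -43.7
```

```text
delta [ 0.0013 -0.4023  0.1121] turn -0.08833405490128143 cur [ 0.2086 -0.582   0.2106] -43.7883340549013 q [-1.4077  0.5525  1.4761  0.0014  1.1177 -0.6441] gap 0.5010184155926136 F [ 0.3494  0.0878 -0.2864]
```

Call:
move_arm --deltas '[[[0,-0.02,0,0],[0,-0.055,0,0],[0,-0.09,0,0],[0,-0.128,0,0],[0,-0.166,0,0],[0,-0.204,0,0],[0,-0.242,0.01,0],[0,-0.28,0.025,0],[0,-0.315,0.045,0],[0.001,-0.345,0.07,0],[0.001,-0.37,0.095,0],[0.001,-0.387,0.12,0],[0.001,-0.397,0.145,0],[0.001,-0.401,0.167,0],[0.001,-0.402,0.183,0],[0.001,-0.402,0.193,0],[0.001,-0.402,0.198,0],[0.001,-0.402,0.1985,0],[0.001,-0.402,0.1985,0]]]'

```text
t: 8.5
tcp_pos: [0.4879, -0.2913, 0.0141]
tool_rot: [0.928, -0.373, -0.0, -0.002]
force: [-0.4, 0.2, 0.3]
finger_gap: 0.495
```

```bash
python3 go.py 0.5189 -0.2595 0.012 -43.7
```

```text
delta [ 0.0004 -0.0444  0.0023] turn -0.07024885728998242 cur [ 0.4879 -0.2913  0.0141] -43.77024885729 q [-0.737   0.7937  1.7179  0.0068  0.6324  0.0215] gap 0.49539852494543674 F [-0.4081  0.2201  0.2537]
```

Call:
move_arm --deltas '[[[0,-0.005,0.001,0],[0,-0.01,0.002,0],[0,-0.016,0.002,0],[0,-0.022,0.002,0],[0,-0.027,0.002,0],[0,-0.03,0.002,0],[0,-0.032,0.002,0],[0,-0.034,0.002,0],[0,-0.036,0.002,0],[0,-0.0375,0.002,0],[0,-0.039,0.002,0],[0,-0.0405,0.002,0],[0,-0.042,0.002,0],[0,-0.043,0.002,0],[0,-0.044,0.002,0],[0,-0.0444,0.002,0],[0,-0.0444,0.002,0],[0,-0.0444,0.002,0]]]'

```text
t: 10.0
tcp_pos: [0.5186, -0.2593, 0.0123]
tool_rot: [0.928, -0.373, -0.0, -0.002]
force: [-0.0, -0.8, 0.2]
finger_gap: 0.499
```

Call:
move_arm --deltas '[[[0,0.001,0,0],[0,0.004,0,0],[0,0.01,0,0],[0,0.018,0,0],[0,0.028,0,0],[0,0.04,-0.02,0],[0,0.055,-0.05,0],[0,0.075,-0.085,0],[0,0.1,-0.12,0],[0,0.13,-0.15,0],[0,0.165,-0.17,0],[0,0.2,-0.18,0],[0,0.24,-0.18,0],[0,0.28,-0.18,0],[0,0.32,-0.18,0],[0,0.36,-0.18,0],[0,0.39,-0.18,0],[0,0.41,-0.18,0],[0,0.41,-0.18,0]]]'

```text
t: 11.58
tcp_pos: [0.2303, -0.5602, 0.1907]
tool_rot: [0.927, -0.375, -0.0, -0.001]
force: [0.3, -0.2, 0.3]
finger_gap: 0.501
```

```bash
python3 look.py 5 325 130 310 110
python3 - <<'E'
import cv2
a=cv2.imread('pics/top5.png')[140:200,350:392]; b=cv2.imread('pics/scene5.png')[135:190,340:378]
A=cv2.resize(a,(390,557),interpolation=cv2.INTER_CUBIC);B=cv2.resize(b,(385,557),interpolation=cv2.INTER_CUBIC)
cv2.imwrite('pics/z9.png',cv2.hconcat([A,B]))
E
```

```text
11.6833 [ 0.2332 -0.5563  0.1903] [ 0.1798  1.052  -0.6403] 0.5000556181907099
```

View pics/z9.png

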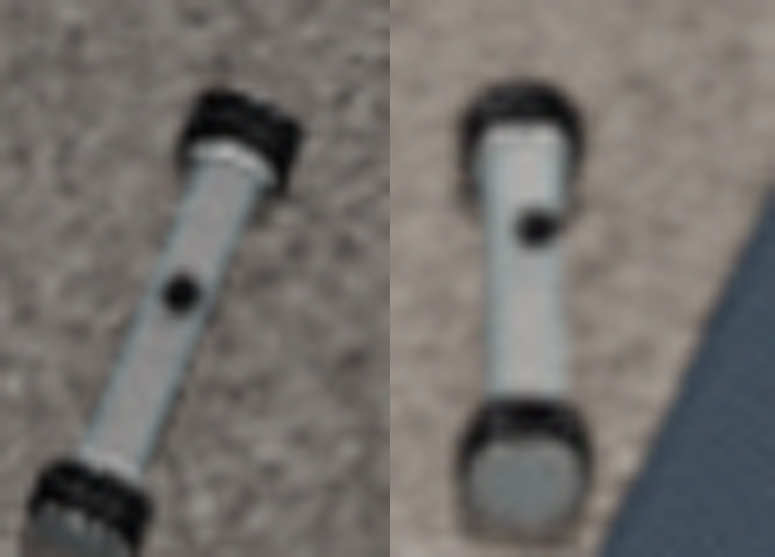

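```bash
cat > meas.py <<'E'
from tri import *
from scipy.ndimage import map_coordinates
# meas k  T: ax ay bx by  S: ax ay bx by : rough barrel midline; find edges by cyan-ness (G+B-2R) profile peaks; stopper by darkness centroid
def axis(s,a,b,z,hw=7):
    im=s['img'].astype(float);g=im.mean(2); cy=(im[...,1]+im[...,2]-2*im[...,0])
    a,b=np.array(a,float),np.array(b,float);u=(b-a)/np.linalg.norm(b-a);n=np.array([-u[1],u[0]])
    t=np.linspace(-hw,hw,141);pts=[];ws=[]
    for k in np.linspace(0,1,25):
        c=a+k*(b-a);P=c+t[:,None]*n
        v=map_coordinates(cy,[P[:,1],P[:,0]],order=3)
        L=t<0; i=np.argmax(np.where(L&(abs(t)>1.5),v,-1e9));j=np.argmax(np.where(~L&(abs(t)>1.5),v,-1e9))
        pts.append(c+n*(t[i]+t[j])/2);ws.append(t[j]-t[i])
    pts=np.array(pts);ws=np.array(ws);ok=abs(ws-np.median(ws))<.7
    vx,vy,x0,y0=cv2.fitLine(pts[ok].astype(np.float32),cv2.DIST_HUBER,0,.01,.01).ravel()
    d=np.array([vx,vy]);d*=np.sign(d@u);c=np.array([x0,y0])
    e=[c+d*((q-c)@d) for q in (a,b)]
    return np.array(e),np.median(ws),ok.sum()
def dark(s,c,r=5,th=90):
    c=np.array(c);x0,y0=(c-r).round().astype(int);g=s['img'].mean(2)[y0:y0+2*r+1,x0:x0+2*r+1]
    w=np.clip(th-g,0,None);Y,X=np.mgrid[:2*r+1,:2*r+1];return np.array([(w*X).sum()/w.sum()+x0,(w*Y).sum()/w.sum()+y0])
def cross(C,e,nx,z,r=.0255):
    A,B=plane(C,e,z);u=(A-B)/np.linalg.norm(A-B);n=np.cross(u,[0,0,1]);n*=np.sign(n@[-1,-1e-3,0])
    o,d=ray(C,nx);d=d[0];k=np.linspace((z+.04-o[2])/d[2],(z-o[2])/d[2],8001)
    P=np.c_[(o+k[:,None]*d-A)@n,(o[2]+k*d[2])-z];rr=np.hypot(*P.T);j=np.argmin(abs(rr-r))
    X=o+k[j]*d; foot=X-n*P[j,0]; foot[2]=z
    print(' yaw',np.degrees(np.arctan2(u[1],u[0])),'neck from vertical toward n deg',np.degrees(np.arctan2(P[j,0],P[j,1])),'r',rr[j],'centre',foot,'n',n[:2])
E
python3 - <<'E'
from meas import *
T=pickle.load(open('top5.pkl','rb'));S=pickle.load(open('scene5.pkl','rb'))
fT=390/42; fS=557/55
t=lambda x,y:np.array([x/fT-.5+350,y/fT-.5+140]); s=lambda x,y:np.array([(x-390)/fS-.5+340,y/fS-.5+135])
for C,f,a,b,nk in ((T,t,(225,175),(118,440),(181,293)),(S,s,(527,150),(529,385),(537,229))):
    e,w,m=axis(C,f(*a),f(*b),.017);nx=dark(C,f(*nk),3);print(e-[f(*a),f(*b)],w,m,nx-f(*nk))
    cross(C,e,nx,.017)
E
```

```text
[[0.3805 0.1556]
 [0.2517 0.103 ]] 5.6 25 [0.1468 0.3039]
 yaw -43.77146165956145 neck from vertical toward n deg 0.6728464625827618 r 0.025501758416793422 centre [ 0.5303 -0.2445  0.017 ] n [-0.6918 -0.7221]
[[-0.2899  0.0017]
 [-0.3518  0.0021]] 5.3 20 [ 0.2395 -0.0753]
 yaw -43.91198053298579 neck from vertical toward n deg 0.8115065697785097 r 0.02549755740869819 centre [ 0.5293 -0.2419  0.017 ] n [-0.6936 -0.7204]
```

The neck is within 1° of vertical in both views, with the tube centre at about (0.530, -0.243). Closing on it could roll it slightly, so I'll first do a light trial pinch, release, and look. That centres the tube in the arm's own frame.

```bash
python3 go.py 0.530 -0.243 0.11 46.2
```

```text
delta [-0.0034 -0.4312  0.0824] turn -90.13167213788387 cur [ 0.2332 -0.5563  0.1903] -43.93167213788385 q [-1.3599  0.5582  1.5336  0.0025  1.0552 -0.5944] gap 0.5000556181907099 F [ 0.1798  1.052  -0.6403]
```

Call:
move_arm --deltas '[[[0,-0.02,0,-4],[0,-0.05,0,-9],[0,-0.08,0,-15],[-0.001,-0.11,0,-21],[-0.001,-0.14,0,-27],[-0.001,-0.17,0,-33],[-0.001,-0.2,0,-39],[-0.002,-0.23,0,-45],[-0.002,-0.26,0,-51],[-0.002,-0.29,0,-57],[-0.003,-0.32,0,-63],[-0.003,-0.35,0,-69],[-0.003,-0.38,0.01,-75],[-0.0034,-0.405,0.03,-81],[-0.0034,-0.422,0.05,-86],[-0.0034,-0.43,0.07,-89],[-0.0034,-0.4312,0.08,-90.1],[-0.0034,-0.4312,0.082,-90.1],[-0.0034,-0.4312,0.082,-90.1],[-0.0034,-0.4312,0.082,-90.1]]]' --gripper 1 --squeeze 20

```text
t: 13.35
tcp_pos: [0.53, -0.2435, 0.1112]
tool_rot: [0.92, 0.392, 0.002, -0.002]
force: [0.5, 0.4, 0.6]
finger_gap: 1.001
```

```bash
python3 go.py 0.530 -0.243 0.011 46.2
```

```text
delta [-0.0001 -0.0001  0.1002] turn -0.10439959043958424 cur [ 0.53   -0.2435  0.1112] 46.09560040956042 q [-0.6248  0.6452  1.6458  0.0068  0.8521 -1.4338] gap 1.000772819353778 F [0.5264 0.4291 0.5927]
```

Call:
move_arm --deltas '[[[0,0,0.015,0],[0,0,0.035,0],[0,0,0.055,0],[0,0,0.072,0],[0,0,0.085,0],[0,0,0.093,0],[0,0,0.098,0],[0,0,0.1,0],[0,0,0.1,0],[0,0,0.1,0]]]'

```text
t: 14.18
tcp_pos: [0.5306, -0.2434, 0.0118]
tool_rot: [0.92, 0.391, 0.002, -0.001]
force: [-1.0, 0.7, -0.2]
finger_gap: 0.999
```

```bash
python3 go.py 0.530 -0.243 0.011 46.2
```

```text
delta [-0.0002 -0.0007  0.0008] turn -0.11238120156323816 cur [ 0.5306 -0.2434  0.0118] 46.087618798436765 q [-0.624   0.8074  1.6793  0.0084  0.655  -1.435 ] gap 0.9994568955466442 F [-0.9861  0.716  -0.2178]
```

Call:
move_arm --deltas '[[[0,0,0,0],[0,0,0,0],[0,0,0,0],[0,0,0,0],[0,0,0,0],[0,0,0,0]]]' --gripper 0.32

```text
t: 14.68
tcp_pos: [0.5306, -0.2433, 0.0119]
tool_rot: [0.92, 0.392, 0.002, -0.001]
force: [-0.1, 0.1, 1.3]
finger_gap: 0.323
```

Call:
move_arm --deltas '[[[0,0,0,0],[0,0,0,0]]]' --gripper 0.29

```text
t: 14.85
tcp_pos: [0.5306, -0.2433, 0.0119]
tool_rot: [0.92, 0.391, 0.002, -0.001]
force: [-1.3, -0.4, 0.4]
finger_gap: 0.288
```

Call:
move_arm --deltas '[[[0,0,0,0],[0,0,0,0]]]' --gripper 0.27

```text
t: 15.02
tcp_pos: [0.5306, -0.2433, 0.0119]
tool_rot: [0.92, 0.391, 0.002, -0.001]
force: [-0.0, 0.3, 0.7]
finger_gap: 0.273
```

Call:
move_arm --deltas '[[[0,0,0,0],[0,0,0,0]]]' --gripper 0.255

```text
t: 15.18
tcp_pos: [0.5306, -0.2433, 0.0118]
tool_rot: [0.92, 0.392, 0.002, -0.001]
force: [0.7, -0.1, 0.1]
finger_gap: 0.252
```

Call:
move_arm --deltas '[[[0,0,0,0],[0,0,0,0]]]' --gripper 0.245

```text
t: 15.35
tcp_pos: [0.5306, -0.2433, 0.0118]
tool_rot: [0.92, 0.391, 0.002, -0.001]
force: [-1.4, -0.7, 0.1]
finger_gap: 0.25
```

Call:
move_arm --deltas '[[[0,0,0,0],[0,0,0,0],[0,0,0,0]]]' --gripper 0.235

```text
t: 15.6
tcp_pos: [0.5306, -0.2433, 0.0118]
tool_rot: [0.92, 0.391, 0.002, -0.001]
force: [0.5, -0.1, 0.1]
finger_gap: 0.236
```

Call:
move_arm --deltas '[[[0,0,0,0],[0,0,0,0],[0,0,0,0],[0,0,0,0],[0,0,0,0],[0,0,-0.01,0],[0,0,-0.03,0],[0,0,-0.06,0],[0,0,-0.09,0],[0,0,-0.125,0],[0,0,-0.16,0],[0,0,-0.18,0],[0,0,-0.185,0]]]' --gripper 1

```text
t: 16.68
tcp_pos: [0.5322, -0.2455, 0.2021]
tool_rot: [0.92, 0.392, 0.005, 0.003]
force: [1.3, -0.9, 1.0]
finger_gap: 1.005
```

```bash
python3 go.py 0.24 -0.56 0.195 46.2
```

```text
delta [-0.4292  0.0075  0.0044] turn -0.09497978760271053 cur [ 0.5322 -0.2455  0.2021] 46.105020212397285 q [-0.6254  0.5165  1.578   0.006   1.0379 -1.4331] gap 1.0045441878450407 F [ 1.3016 -0.861   0.984 ]
```

Call:
move_arm --deltas '[[[-0.02,0,0,0],[-0.055,0,0,0],[-0.095,0,0,0],[-0.135,0,0,0],[-0.175,0,0,0],[-0.215,0,0,0],[-0.255,0,0,0],[-0.295,0,0,0],[-0.335,0,0,0],[-0.37,0,0,0],[-0.4,0,0,0],[-0.42,0,0,0],[-0.42,0,0,0]]]'

```text
t: 17.77
tcp_pos: [0.2376, -0.5513, 0.1986]
tool_rot: [0.921, 0.389, 0.004, 0.003]
force: [-0.7, 0.5, -0.1]
finger_gap: 0.997
```

```bash
python3 look.py 6 325 130 310 110
python3 - <<'E'
import cv2
a=cv2.imread('pics/top6.png')[140:200,350:392]; b=cv2.imread('pics/scene6.png')[135:190,340:378]
A=cv2.resize(a,(390,557),interpolation=cv2.INTER_CUBIC);B=cv2.resize(b,(385,557),interpolation=cv2.INTER_CUBIC)
cv2.imwrite('pics/z10.png',cv2.hconcat([A,B]))
from meas import *
T=pickle.load(open('top6.pkl','rb'));S=pickle.load(open('scene6.pkl','rb'))
fT=390/42; fS=557/55
t=lambda x,y:np.array([x/fT-.5+350,y/fT-.5+140]); s=lambda x,y:np.array([(x-390)/fS-.5+340,y/fS-.5+135])
for C,f,a,b,nk in ((T,t,(225,175),(118,440),(181,293)),(S,s,(527,150),(529,385),(537,229))):
    e,w,m=axis(C,f(*a),f(*b),.017);nx=dark(C,f(*nk),3);print(e-[f(*a),f(*b)],w,m,nx-f(*nk))
    cross(C,e,nx,.017)
E
```

```text
17.8667 [ 0.2402 -0.5476  0.1984] [ 0.2806  0.5101 -0.0158] 1.0051774556825843
[[0.9329 0.3824]
 [0.7828 0.3209]] 5.5 25 [1.4022 0.7676]
 yaw -43.8298035672248 neck from vertical toward n deg 4.989828062671667 r 0.025501647278123814 centre [ 0.5293 -0.2458  0.017 ] n [-0.6925 -0.7214]
[[ 0.2559 -0.0022]
 [ 0.2535 -0.0021]] 5.300000000000001 24 [ 1.6108 -0.0036]
 yaw -43.86343550623957 neck from vertical toward n deg 5.314602435727792 r 0.025499619697388155 centre [ 0.5284 -0.2431  0.017 ] n [-0.6929 -0.721 ]
```

View pics/z10.png

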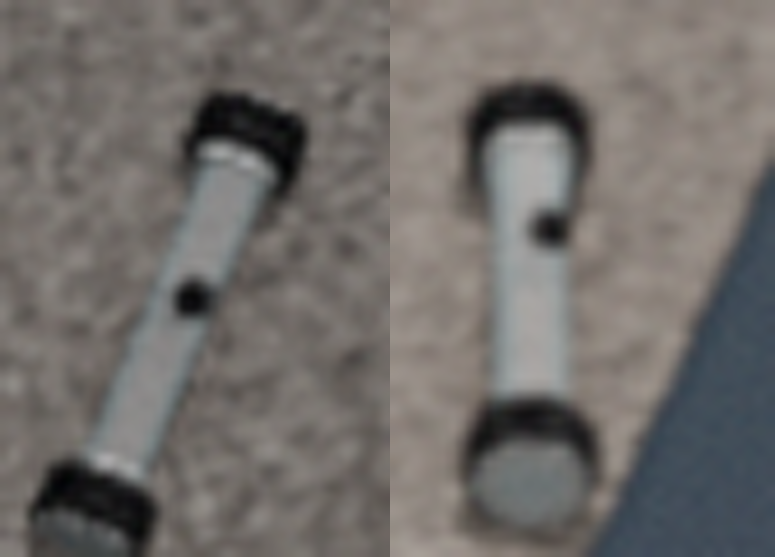

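The pinch rolled the neck 5° toward the robot, because the camera and arm frames differ by about 1.5 mm. The tube is now located in the arm frame, so gripping 1.5 mm further along will roll it upright.

```bash
python3 go.py 0.5316 -0.2422 0.11 46.15
```

```text
delta [ 0.4214 -0.0032  0.0918] turn -0.1593355376638499 cur [ 0.2402 -0.5476  0.1984] 45.99066446233615 q [-1.3493  0.5387  1.5457  0.0119  1.0563 -2.1578] gap 1.0051774556825843 F [ 0.2806  0.5101 -0.0158]
```

Call:
move_arm --deltas '[[[0.02,0,0,0],[0.055,0,0,0],[0.09,0,0,0],[0.13,0,0,0],[0.17,-0.001,0,0],[0.21,-0.001,0,0],[0.25,-0.002,0,0],[0.29,-0.002,0,0],[0.325,-0.002,0.01,0],[0.36,-0.003,0.025,0],[0.39,-0.003,0.045,0],[0.41,-0.003,0.065,0],[0.4195,-0.0032,0.083,-0.15],[0.4214,-0.0032,0.0915,-0.15],[0.4214,-0.0032,0.0918,-0.15],[0.4214,-0.0032,0.0918,-0.15],[0.4214,-0.0032,0.0918,-0.15]]]'

```text
t: 19.28
tcp_pos: [0.5316, -0.2428, 0.1109]
tool_rot: [0.92, 0.392, 0.005, 0.002]
force: [0.1, -0.2, -0.5]
finger_gap: 1.001
```

```bash
python3 go.py 0.5316 -0.2422 0.012 46.1
```

```text
delta [-0.0004 -0.0011  0.0989] turn 0.015423871575961812 cur [ 0.5316 -0.2428  0.1109] 46.11542387157597 q [-0.623   0.6438  1.6509  0.0094  0.8382 -1.4341] gap 1.0014151080617735 F [ 0.0983 -0.176  -0.5466]
```

Call:
move_arm --deltas '[[[0,0,0.015,0],[0,0,0.035,0],[0,0,0.055,0],[0,-0.001,0.072,0],[0,-0.001,0.085,0],[-0.0004,-0.001,0.093,0],[-0.0004,-0.001,0.097,0],[-0.0004,-0.001,0.099,0],[-0.0004,-0.001,0.099,0],[-0.0004,-0.001,0.099,0],[-0.0004,-0.001,0.099,0]]]'

```text
t: 20.2
tcp_pos: [0.5322, -0.2427, 0.0127]
tool_rot: [0.92, 0.392, 0.006, 0.003]
force: [0.7, -0.1, 0.6]
finger_gap: 0.999
```

```bash
python3 go.py 0.5316 -0.2422 0.012 46.1; python3 -c "
from m import *
print(R.from_quat(manip.sense()['tool_rot']).as_matrix())"
```

```text
delta [-0.0001 -0.0008  0.0007] turn 0.01674912463374767 cur [ 0.5322 -0.2427  0.0127] 46.11674912463374 q [-0.6223  0.8047  1.6844  0.0117  0.6422 -1.4364] gap 0.99927522738957 F [ 0.7157 -0.1263  0.59  ]
[[ 0.6932  0.7207  0.0125]
 [ 0.7207 -0.6932 -0.0004]
 [ 0.0084  0.0093 -0.9999]]
```

Call:
move_arm --deltas '[[[0,0,0,0],[0,0,0,0],[0,0,0,0],[0,0,0,0],[0,0,0,0],[0,0,0,0]]]' --gripper 0.31

```text
t: 20.7
tcp_pos: [0.5322, -0.2426, 0.0127]
tool_rot: [0.92, 0.392, 0.006, 0.003]
force: [0.2, -0.1, -0.4]
finger_gap: 0.312
```

Call:
move_arm --deltas '[[[0,0,0,0],[0,0,0,0]]]' --gripper 0.28

```text
t: 20.87
tcp_pos: [0.5321, -0.2426, 0.0126]
tool_rot: [0.92, 0.392, 0.006, 0.003]
force: [0.3, -0.3, -0.3]
finger_gap: 0.284
```

Call:
move_arm --deltas '[[[0,0,0,0],[0,0,0,0]]]' --gripper 0.26

```text
t: 21.03
tcp_pos: [0.5321, -0.2426, 0.0126]
tool_rot: [0.92, 0.392, 0.006, 0.002]
force: [0.6, 0.5, -0.4]
finger_gap: 0.258
```

Call:
move_arm --deltas '[[[0,0,0,0],[0,0,0,0]]]' --gripper 0.245

```text
t: 21.2
tcp_pos: [0.5321, -0.2426, 0.0126]
tool_rot: [0.92, 0.392, 0.006, 0.002]
force: [-0.9, -0.4, -0.2]
finger_gap: 0.245
```

Call:
move_arm --deltas '[[[0,0,0,0],[0,0,0,0],[0,0,0,0]]]' --gripper 0.235

```text
t: 21.45
tcp_pos: [0.5321, -0.2426, 0.0126]
tool_rot: [0.92, 0.392, 0.006, 0.002]
force: [-0.1, -0.3, -0.7]
finger_gap: 0.241
```

Call:
move_arm --deltas '[[[0,0,0,0],[0,0,0,0],[0,0,0,0],[0,0,0,0],[0,0,0,0]]]' --gripper 0.1 --squeeze 30

```text
t: 21.87
tcp_pos: [0.5321, -0.2426, 0.0127]
tool_rot: [0.92, 0.392, 0.006, 0.002]
force: [-0.6, 1.2, 1.4]
finger_gap: 0.224
```

```bash
python3 look.py 7 325 130 310 110;python3 go.py 0.5316 -0.2422 0.235 46.1; python3 -c "
from m import *
print(R.from_quat(manip.sense()['tool_rot']).as_matrix())"
```

```text
21.9667 [ 0.5321 -0.2426  0.0127] [-1.1621  0.0474  1.7891] 0.21965518238266313
delta [ 0.0018  0.0014 -0.2223] turn 0.015797773771765833 cur [ 0.5321 -0.2426  0.0127] 46.11579777377177 q [-0.6222  0.8047  1.6844  0.0117  0.6424 -1.4364] gap 0.21965518238266313 F [-1.1621  0.0474  1.7891]
[[ 0.6932  0.7207  0.0123]
 [ 0.7207 -0.6932 -0.0002]
 [ 0.0084  0.009  -0.9999]]
```

View pics/zz7.png

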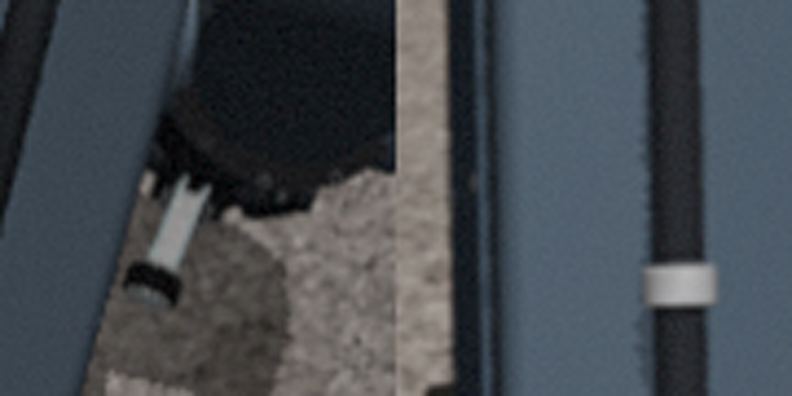

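The tube is gripped with a stable gap of 0.22 and its lower end visible and straight. I lift straight up.

Call:
move_arm --deltas '[[[0,0,-0.002,0],[0,0,-0.006,0],[0,0,-0.014,0],[0,0,-0.026,0],[0,0,-0.042,0],[0,0,-0.06,0],[0.001,0.001,-0.08,0],[0.001,0.001,-0.1,0],[0.001,0.001,-0.12,0],[0.001,0.001,-0.14,0],[0.001,0.001,-0.16,0],[0.0015,0.001,-0.18,0],[0.0015,0.001,-0.197,0],[0.0018,0.0014,-0.21,0],[0.0018,0.0014,-0.218,0],[0.0018,0.0014,-0.222,0],[0.0018,0.0014,-0.2225,0],[0.0018,0.0014,-0.2225,0]]]'

```text
t: 23.47
tcp_pos: [0.5313, -0.2419, 0.235]
tool_rot: [0.92, 0.392, 0.005, 0.002]
force: [0.7, 0.6, -1.7]
finger_gap: 0.22
```

```bash
python3 go.py 0.4573 0.3023 0.235 -2.3; python3 -c "
from m import *
print(R.from_quat(manip.sense()['tool_rot']).as_matrix())"; python3 look.py 8 305 100 310 70
```

```text
delta [ 0.341  -0.4306 -0.0007] turn 48.41583411925251 cur [ 0.5313 -0.2419  0.235 ] 46.115834119252526 q [-0.6222  0.4728  1.551   0.0079  1.1084 -1.4305] gap 0.220111649693378 F [ 0.7444  0.5817 -1.6847]
[[ 0.6932  0.7207  0.0118]
 [ 0.7207 -0.6932  0.0002]
 [ 0.0083  0.0083 -0.9999]]
23.5667 [ 0.5311 -0.2418  0.2342] [ 0.2926  0.4905 -0.5732] 0.21951129534043043
```

View pics/top8.png

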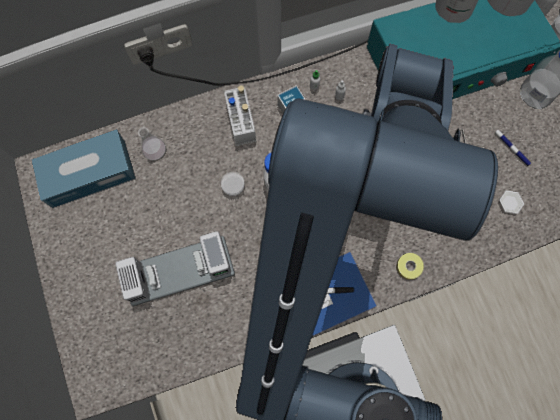

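Call:
move_arm --deltas '[[[0.003,-0.004,0,0.5],[0.01,-0.013,0,1.5],[0.02,-0.026,0,2.9],[0.034,-0.043,0,4.8],[0.052,-0.065,0,7.3],[0.072,-0.091,0,10.2],[0.092,-0.116,0,13],[0.112,-0.142,0,16],[0.133,-0.168,0,19],[0.154,-0.194,0,22],[0.175,-0.221,0,25],[0.196,-0.247,0,28],[0.217,-0.274,0,31],[0.238,-0.3,0,34],[0.258,-0.326,0,37],[0.278,-0.351,0,39.5],[0.296,-0.374,0,42],[0.313,-0.395,0,44.4],[0.326,-0.412,0,46.3],[0.335,-0.423,0,47.6]]]'

```text
t: 25.23
tcp_pos: [0.457, 0.2951, 0.2332]
tool_rot: [1.0, -0.013, 0.004, -0.001]
force: [-0.6, -0.6, -1.7]
finger_gap: 0.221
```

Call:
move_arm --deltas '[[[0,0,0,0],[0,0,0,0],[0,0,0,0]]]'

```text
t: 25.48
tcp_pos: [0.4564, 0.2945, 0.2326]
tool_rot: [1.0, -0.013, 0.004, -0.0]
force: [-0.2, -0.5, -0.5]
finger_gap: 0.22
```

```bash
python3 go.py 0.4573 0.3023 0.235 -2.3; python3 -c "
from m import *
print(R.from_quat(manip.sense()['tool_rot']).as_matrix())"; python3 look.py 9 130 210 110 190
```

```text
delta [ 0.0007 -0.0078 -0.0024] turn 0.861247028756452 cur [0.4564 0.2945 0.2326] -1.438752971243534 q [ 0.3686  0.4238  1.6503 -0.003   1.0608  0.3951] gap 0.22049423779985805 F [-0.1573 -0.4844 -0.492 ]
[[ 0.9997 -0.0251  0.0072]
 [-0.0251 -0.9997  0.    ]
 [ 0.0072 -0.0002 -1.    ]]
25.5833 [0.457  0.2941 0.233 ] [-0.2399  0.4146 -0.9438] 0.22271948594614907
```

View pics/top9.png

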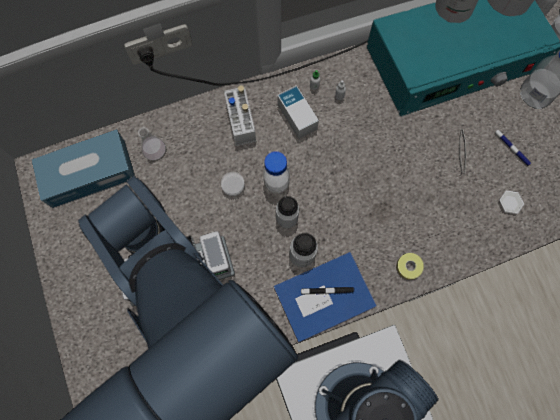

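View pics/scene9.png

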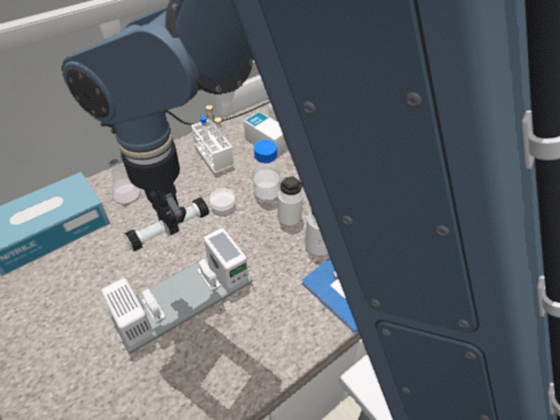

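The bottles are where they were, and the scene camera sees the tube held above the polarimeter at about (168,222). I zoom in on both for the relative alignment.

Run:
```python
import cv2
b=cv2.imread('pics/scene9.png')
cv2.imwrite('pics/z11.png',cv2.resize(b[185:255,115:220],None,fx=7,fy=7,interpolation=cv2.INTER_CUBIC))
cv2.imwrite('pics/z12.png',cv2.resize(b[225:350,98:258],None,fx=4.8,fy=4.8,interpolation=cv2.INTER_CUBIC))
```

```text
(no output)
```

View pics/z11.png

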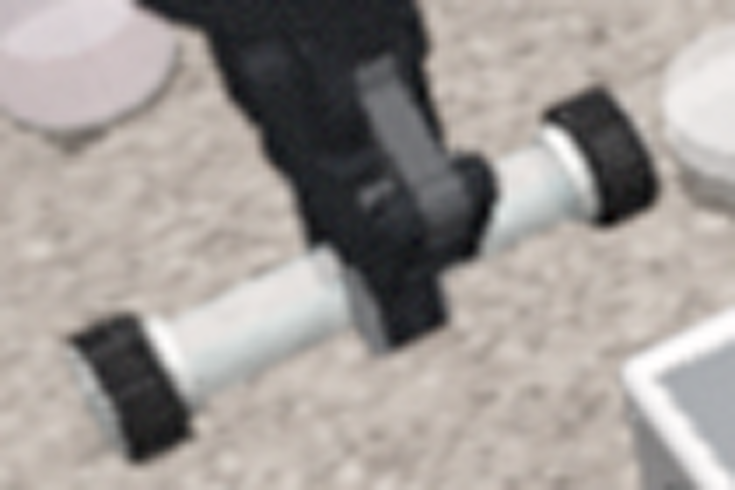

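View pics/z12.png

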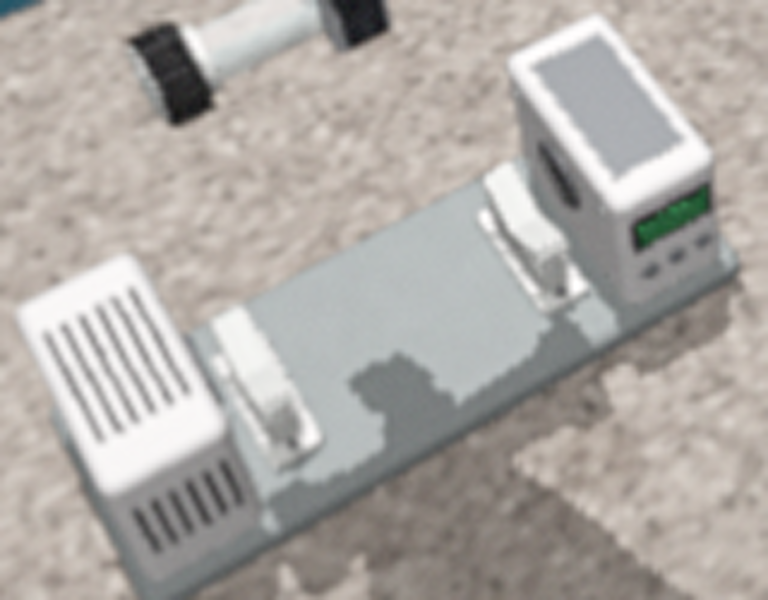

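Run:
```python
from m import *
Sn=pickle.load(open('scene9.pkl','rb'))
st=manip.sense(); tz=st['tcp_pos'][2]+.0043; print(st['tcp_pos'])
f=lambda p:z(p,115,185,7)
P=plane(Sn,f([(102,397),(162,374),(574,168),(631,138)]),tz); print(P, np.linalg.norm(P[0]-P[3]),np.linalg.norm(P[1]-P[2]))
c=P.mean(0);d=P[0]-P[3];print('centre S',c,'axis yaw',np.degrees(np.arctan2(d[1],d[0])),(P[0]+P[3])/2,(P[1]+P[2])/2)
# polarimeter in same view
g=lambda p:z(p,98,225,4.8)
L=plane(Sn,g([(18,310),(128,255),(222,432),(110,492)]),.096);Rr=plane(Sn,g([(509,62),(600,14),(712,155),(618,208)]),.096)
for Q in(L,Rr):print(Q)
d=L.mean(0)-Rr.mean(0);print('pol centre',(L.mean(0)+Rr.mean(0))/2,np.degrees(np.arctan2(d[1],d[0])))
# base front edge & corner bottoms
B=plane(Sn,g([(738,265),(148,600)]),.02);d=B[1]-B[0];print(B,np.degrees(np.arctan2(d[1],d[0])),np.linalg.norm(d))
B=plane(Sn,g([(515,155),(190,325)]),.02);d=B[1]-B[0];print('back',B,np.degrees(np.arctan2(d[1],d[0])))
```

```text
[0.457  0.2941 0.233 ]
[[0.4597 0.3612 0.2373]
 [0.4575 0.3475 0.2373]
 [0.4552 0.2401 0.2373]
 [0.4553 0.2238 0.2373]] 0.13743510035446616 0.10747017419248113
centre S [0.4569 0.2932 0.2373] axis yaw 88.15431771048296 [0.4575 0.2925 0.2373] [0.4563 0.2938 0.2373]
[[0.5099 0.4285 0.096 ]
 [0.5074 0.3853 0.096 ]
 [0.4158 0.3905 0.096 ]
 [0.4185 0.4324 0.096 ]]
[[0.4992 0.2188 0.096 ]
 [0.4979 0.1744 0.096 ]
 [0.4081 0.1785 0.096 ]
 [0.4097 0.2228 0.096 ]]
pol centre [0.4583 0.3039 0.096 ] 87.50390428230371
[[0.4006 0.1745 0.02  ]
 [0.416  0.4387 0.02  ]] 86.66166660980868 0.26461169285226926
back [[0.5087 0.2204 0.02  ]
 [0.5169 0.3735 0.02  ]] 86.94335161444424
```

```bash
python3 go.py 0.459 0.3043 0.125 -2.7
```

```text
delta [ 0.0009 -0.0102  0.108 ] turn 1.168647396776521 cur [0.457  0.2941 0.233 ] -1.5313526032234652 q [ 0.3674  0.4233  1.6499 -0.0028  1.0607  0.3954] gap 0.22271948594614907 F [-0.2399  0.4146 -0.9438]
```

Call:
move_arm --deltas '[[[0,-0.002,0,0.2],[0,-0.005,0.003,0.5],[0.001,-0.008,0.01,0.9],[0.001,-0.0102,0.02,1.2],[0.001,-0.0102,0.032,1.2],[0.001,-0.0102,0.044,1.2],[0.001,-0.0102,0.056,1.2],[0.001,-0.0102,0.068,1.2],[0.001,-0.0102,0.08,1.2],[0.001,-0.0102,0.09,1.2],[0.001,-0.0102,0.099,1.2],[0.001,-0.0102,0.105,1.2],[0.001,-0.0102,0.108,1.2],[0.001,-0.0102,0.108,1.2],[0.001,-0.0102,0.108,1.2],[0.001,-0.0102,0.108,1.2]]]'

```text
t: 26.92
tcp_pos: [0.4595, 0.3045, 0.1255]
tool_rot: [1.0, -0.024, 0.005, -0.001]
force: [0.4, 0.6, -0.5]
finger_gap: 0.218
```

```bash
python3 go.py 0.459 0.3043 0.0767 -2.7; python3 look.py a 130 210 110 190;  python3 - <<'E'
import cv2
b=cv2.imread('pics/scenea.png')
cv2.imwrite('pics/z13.png',cv2.resize(b[215:340,98:258],None,fx=4.8,fy=4.8,interpolation=cv2.INTER_CUBIC))
E
```

```text
delta [-0.0009  0.0003  0.0488] turn -0.033580473279130274 cur [0.4595 0.3045 0.1255] -2.7335804732791313 q [ 0.3838  0.5885  1.7257 -0.0034  0.8186  0.4338] gap 0.21826930590648969 F [ 0.4206  0.5742 -0.4576]
27.0167 [0.4595 0.3044 0.1256] [ 0.013  -0.1984 -1.1638] 0.22216396784735118
```

View pics/z13.png

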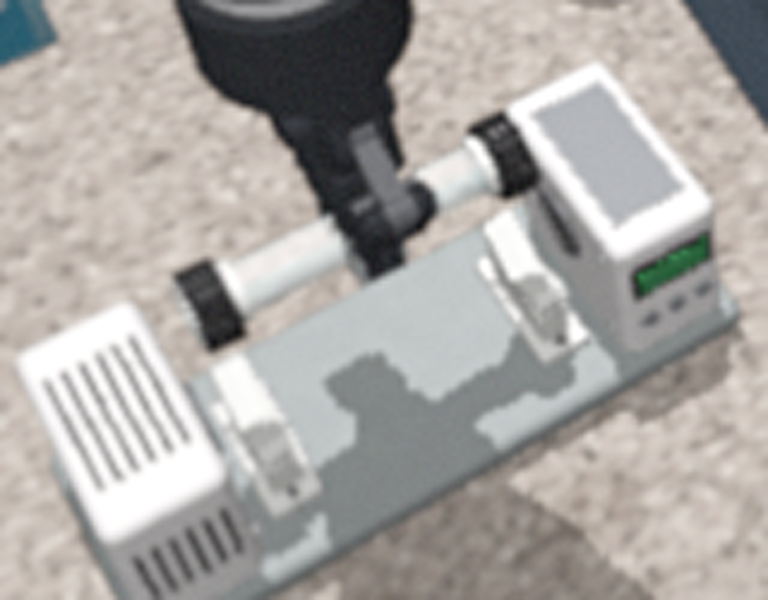

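View pics/topa.png

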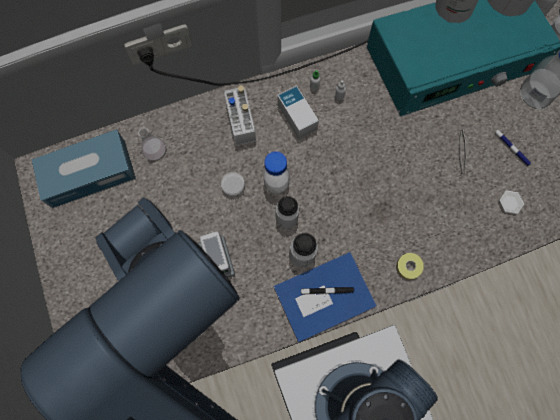

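Run:
```python
from m import *
Sn=pickle.load(open('scenea.pkl','rb'))
g=lambda p:z(p,98,215,4.8)
P=plane(Sn,g([(197,310),(228.5,296.5),(492,162),(524,147)]),.1299);d=P[0]-P[3];print(P,P.mean(0),np.degrees(np.arctan2(d[1],d[0])),np.linalg.norm(d))
# predicted pixels (z13) of polarimeter features for centre/yaw hypotheses
for cx,cy,yaw in ((.459,.3043,-2.7),):
    u=R.from_euler('z',yaw,degrees=True)
    W=lambda x,y,zz:u.apply([x,y,0])+[cx,cy,zz]
    for nm,p in (('Rin back',(.048,-.078,.096)),('Rin front',(-.048,-.078,.096)),('Lin back',(.048,.078,.096)),('Lin front',(-.048,.078,.096)),('base FR',(-.053,-.136,.02)),('base FL',(-.053,.136,.02)),('base B at y=-.05',(.053,-.05,.02)),('base F y0',(-.053,0,.02)),('base F y0 bottom',(-.053,0,0))):
        print(nm,(proj(Sn,W(*p))[0]+.5-[98,215])*4.8)
```

```text
[[0.4635 0.3692 0.1299]
 [0.4618 0.3575 0.1299]
 [0.4558 0.2482 0.1299]
 [0.4544 0.2344 0.1299]] [0.4589 0.3023 0.1299] 86.17112171030294 0.13513248380513299
Rin back [493.5379 110.4342]
Rin front [609.3    267.9577]
Lin back [137.8853 290.8112]
Lin front [239.0063 473.3093]
base FR [746.6081 310.7085]
base FL [142.7772 661.8676]
base B at y=-.05 [453.1465 237.7973]
base F y0 [464.2851 474.6928]
base F y0 bottom [470.7497 498.6075]
```

Run:
```python
import cv2
b=cv2.imread('pics/scene0.png');a=cv2.imread('pics/top0.png')
R=lambda im,x,y,w,h:cv2.resize(im[y:y+h,x:x+w],(380,290),interpolation=cv2.INTER_CUBIC)
cv2.imwrite('pics/z14.png',cv2.vconcat([cv2.hconcat([R(b,136,284,38,29),R(b,192,254,38,29)]),cv2.hconcat([R(a,140,262,38,29),R(a,188,248,38,29)])]))
```

```text
(no output)
```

View pics/z14.png

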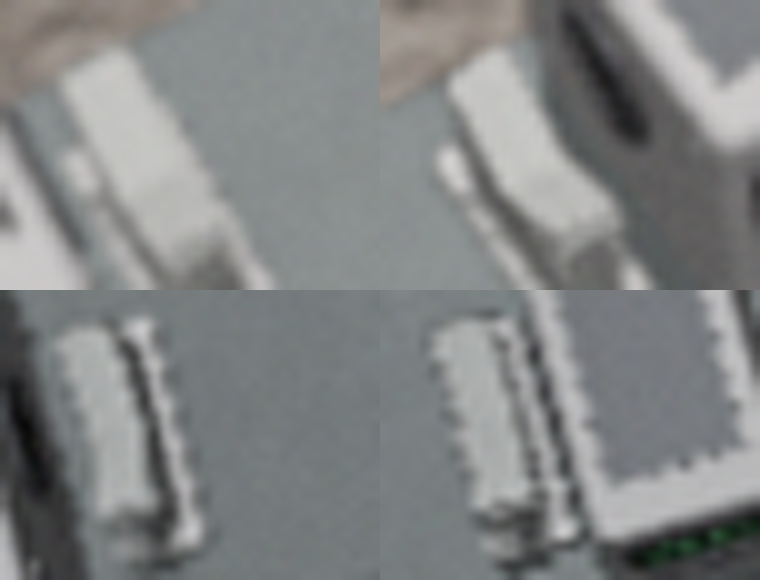

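Run:
```python
from m import *
f=lambda p,px,py,x,y:(np.array(p,float)-[px,py])/10-.5+[x,y]
for nm,C,pts in (('S',S,[f((95,65),0,0,136,284),f((192,243),0,0,136,284),f((478,70),380,0,192,254),f((582,222),380,0,192,254)]),
 ('T',T,[f((86,335),0,290,140,262),f((130,508),0,290,140,262),f((461,327),380,290,188,248),f((504,500),380,290,188,248)])):
    P=plane(C,pts,.060);print(nm,P[:,:2].tolist(),'c',P.mean(0));l=(P[0]+P[1])/2;r=(P[2]+P[3])/2;d=l-r
    print(l,r,np.degrees(np.arctan2(d[1],d[0])),np.linalg.norm(d),'widths',np.linalg.norm(P[0]-P[1]),np.linalg.norm(P[2]-P[3]))
```

```text
S [[0.48464094435958593, 0.36295387245706123], [0.4388052261909805, 0.36583840282412583], [0.4780869629946106, 0.24205891648969874], [0.43422289642788886, 0.2446497205078597]] c [0.4589 0.3039 0.06  ]
[0.4617 0.3644 0.06  ] [0.4562 0.2434 0.06  ] 87.36614123496605 0.12116982436871385 widths 0.045926393016111594 0.043940512072918735
T [[0.4847250937357797, 0.3607280766680168], [0.4403122651333367, 0.36264911471273586], [0.47992147916136857, 0.23935799460114057], [0.43556547111568555, 0.242576159332337]] c [0.4601 0.3013 0.06  ]
[0.4625 0.3617 0.06  ] [0.4577 0.241  0.06  ] 87.7348156776964 0.12081592469128566 widths 0.044454355598065265 0.044472598687122084
```

Measured from the V cradles, the seat is at about (0.460, 0.3045) with the beam at 87.5°, which matches the tube's pose to within 1 mm. I descend slowly to the hover height.

Call:
move_arm --deltas '[[[0,0,0.002,-0.1],[0,0,0.005,-0.2],[0,0,0.009,-0.2],[0,0,0.014,-0.2],[0,0,0.019,-0.2],[0,0,0.024,-0.2],[0,0,0.029,-0.2],[0,0,0.034,-0.2],[0,0,0.039,-0.2],[0,0,0.043,-0.2],[0,0,0.046,-0.2],[0,0,0.048,-0.2],[0,0,0.049,-0.2],[0,0,0.049,-0.2],[0,0,0.049,-0.2],[0,0,0.049,-0.2]]]'

```text
t: 28.35
tcp_pos: [0.4601, 0.3046, 0.0769]
tool_rot: [1.0, -0.022, 0.005, -0.001]
force: [-0.3, -0.5, -1.7]
finger_gap: 0.221
```

```bash
python3 go.py 0.460 0.3045 0.0767 -2.5; python3 look.py b 130 210 110 190;  python3 - <<'E'
import cv2
from m import *
print(R.from_quat(manip.sense()['tool_rot']).as_matrix())
b=cv2.imread('pics/sceneb.png')
cv2.imwrite('pics/z15.png',cv2.resize(b[225:345,98:258],None,fx=4.8,fy=4.8,interpolation=cv2.INTER_CUBIC))
E
```

```text
delta [-0.0001  0.0001  0.0002] turn -0.03077825112072219 cur [0.4601 0.3046 0.0769] -2.5307782511207355 q [ 0.3836  0.6699  1.7508 -0.0038  0.7113  0.4306] gap 0.2213281988049137 F [-0.3238 -0.4534 -1.6554]
28.45 [0.4601 0.3046 0.0768] [ 0.5329  0.5033 -1.0348] 0.22494339137721667
[[ 0.999  -0.0441  0.0097]
 [-0.0441 -0.999   0.0012]
 [ 0.0097 -0.0016 -1.    ]]
```

View pics/z15.png

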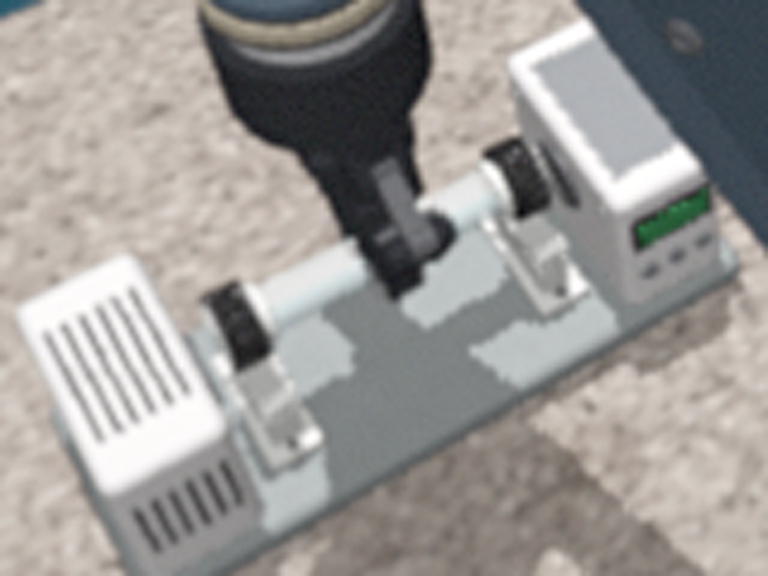

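Run:
```python
from m import *
Sn=pickle.load(open('sceneb.pkl','rb'))
g=lambda p:z(p,98,225,4.8)
P=plane(Sn,g([(222,332),(254,316),(502,185),(537,169)]),.081);d=P[0]-P[3];print(P,P.mean(0),np.degrees(np.arctan2(d[1],d[0])),np.linalg.norm(d))
b=cv2.imread('pics/sceneb.png');cv2.imwrite('pics/z16.png',cv2.resize(b[250:305,135:220],None,fx=9,fy=9,interpolation=cv2.INTER_CUBIC))
```

```text
[[0.4641 0.3704 0.081 ]
 [0.463  0.3575 0.081 ]
 [0.4573 0.2496 0.081 ]
 [0.4554 0.234  0.081 ]] [0.46   0.3029 0.081 ] 86.34105131649457 0.1366633984422522
```

View pics/z16.png

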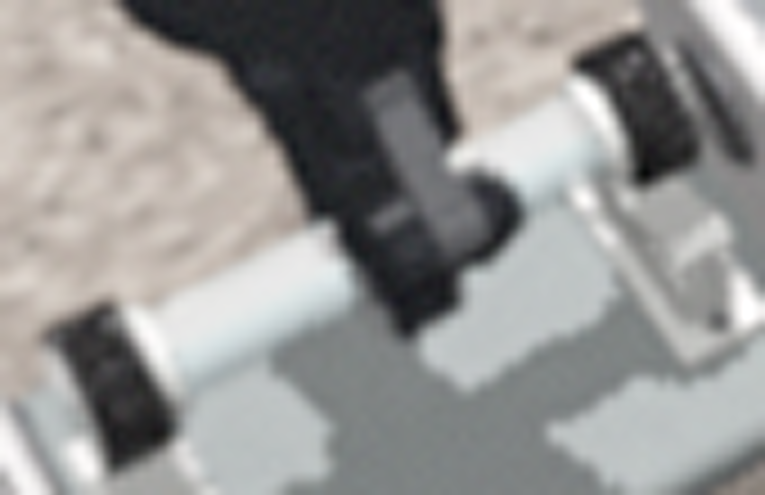

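Run:
```python
from meas import *
for k,zz,org,sc,segs in (('b',.081,(135,250),9,[((195,345),(310,288)),((535,165),(575,145))]),):
    C=pickle.load(open('scene'+k+'.pkl','rb'));g=C['img'].astype(float)
    pts=[]
    for a,b in segs:
        A=np.array(a)/sc-.5+org;B=np.array(b)/sc-.5+org
        u=(B-A)/np.linalg.norm(B-A);n=np.array([-u[1],u[0]]);t=np.linspace(-6.5,6.5,131)
        for q in np.linspace(0,1,9):
            c=A+q*(B-A);P=c+t[:,None]*n
            v=map_coordinates((g[...,2]-g[...,0]),[P[:,1],P[:,0]],order=1); w=map_coordinates(g.mean(2),[P[:,1],P[:,0]],order=1)
            if q in(0,1):print(np.round(w[::5]).astype(int),np.round(v[::10]).astype(int))
```

```text
[193 203 215 224 229 231 231 231 231 232 232 232 231 229 226 222 217 210
 202 192 183 177 174 178 183 188 191] [-13  -5  -3  -2  -1   0   4   9  12  12  12  10   7   5]
[181 195 209 222 227 230 231 233 233 233 232 231 229 227 223 218 212 204
 195 185 172 157 144 132 130 129 130] [-13  -5  -2  -1   0   2   6  11  11  11  10   7   5   5]
[184 194 205 216 225 229 231 232 233 234 233 233 232 230 227 223 218 210
 202 192 182 177 175 177 182 187 190] [-17  -8  -2   0   0   1   5   8  11  11  11  10   7   6]
[190 198 210 219 222 226 228 229 229 229 229 229 227 224 220 214 208 200
 191 182 173 168 167 164 164 163 164] [-15  -6  -2  -2  -1   0   5  10  11  10   7   2  -1  -2]
```

Run:
```python
from meas import *
C=pickle.load(open('sceneb.pkl','rb'))
P=np.array([(195,345),(575,145)])/9-.5+[135,250]
u=(P[1]-P[0])/np.linalg.norm(P[1]-P[0]);n=np.array([-u[1],u[0]])
for o,zz in ((-0.6,.081),):
  for da,db in((0,0),(-.2,0),(.2,0)):
    Q=plane(C,[P[0]+n*(o+da),P[1]+n*(o+db)],zz);d=Q[0]-Q[1];print(np.degrees(np.arctan2(d[1],d[0])),Q, 'x at y=.3034', np.interp(.3034,[Q[1][1],Q[0][1]],[Q[1][0],Q[0][0]]))
```

```text
86.8645840546838 [[0.4631 0.3465 0.081 ]
 [0.4582 0.2582 0.081 ]] x at y=.3034 0.4607016565593815
86.5698314994321 [[0.4635 0.3464 0.081 ]
 [0.4582 0.2582 0.081 ]] x at y=.3034 0.46093482566635274
87.15905569521566 [[0.4626 0.3465 0.081 ]
 [0.4582 0.2582 0.081 ]] x at y=.3034 0.4604688408693883
```

By the scene view the tube is within about 1.5 mm and 0.6° of the cradle axis. I make one small trim and then settle.

Call:
move_arm --deltas '[[[-0.0003,-0.0003,0,-0.2],[-0.0006,-0.0005,0,-0.4],[-0.0006,-0.0005,0,-0.4],[-0.0006,-0.0005,0,-0.4],[-0.0006,-0.0005,0,-0.4],[-0.0006,-0.0005,0,-0.4],[-0.0006,-0.0005,0,-0.4]]]'

```text
t: 29.03
tcp_pos: [0.4595, 0.3051, 0.0769]
tool_rot: [1.0, -0.019, 0.005, -0.001]
force: [0.7, -0.1, -1.1]
finger_gap: 0.218
```

```bash
python3 go.py 0.4595 0.305 0.0767 -2.1; python3 look.py c 240 140 110 220
```

```text
delta [-0.      0.0001  0.0002] turn -0.03330357234747794 cur [0.4595 0.3051 0.0769] -2.13330357234748 q [ 0.3848  0.6698  1.7513 -0.0038  0.711   0.4249] gap 0.21794707142395164 F [ 0.6916 -0.0935 -1.0604]
29.1333 [0.4595 0.3051 0.0768] [-0.1807  0.1546 -0.1431] 0.22005326847431303
```

View pics/scenec.png

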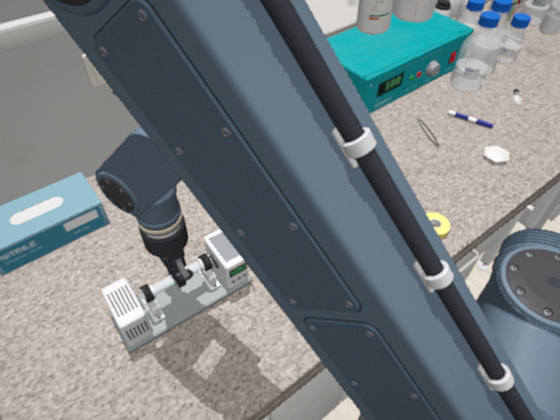

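View pics/topc.png

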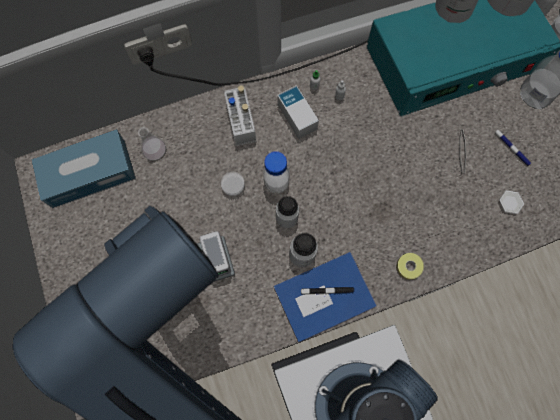

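The top view shows the bottles still at (276,161), (287,205) and (304,244), as at the start. The tube hangs between the housings clear of everything, and the force reading is only noise. I hand in.

```bash
python3 -c "
from station import manip
print(manip.sign_off())"
```

```text
the job is handed in; nothing more can be done
None
```

I rolled the tube neck-up on the bench without lifting it, then carried it over the bottles. It now hovers between the polarimeter housings, still gripped. I handed the job in at about 29 s of the 64 s.

**Rolling:** Two slow pushes with the half-open gripper straddling the neck brought the neck within 1° of vertical. A trial pinch then rolled it 5° off. I released it, measured the tilt from both cameras, and gripped 1.5 mm further along so that closing rolled it back upright.

**Last checks:**
- **Height:** the tube axis is at about 81 mm, 15 mm above the seat. This comes from the arm's position readings, not from a camera.
- **Alignment:** before a final trim of about 0.8 mm and 0.4°, the scene camera put the tube within about 1.6 mm and 0.6–0.9° of the cradle axis. I did not re-measure after the trim.
- **Level:** about 0.6° off along the tube, by the change in tool tilt since the grip.
- **Contact:** force readings showed only noise, and the bottles stand at the same pixels as at the start.

**Unconfirmed:**
- **Neck angle after the final grip:** the fingers hide the stopper in both views. I infer it is within 1–2° of vertical from the measured regrip shift.
- **Cradle position across the tube:** the two cameras disagree by 1–2 mm, so the sideways alignment is only that certain.

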